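# Take the dial padlock off the stone box and hold it up open

### The job

Push the grey steel stone box along the bench until it sits squarely against the wooden bench stop, so that it cannot skid. Then turn the padlock's dial until its pointer stands three clicks clockwise of the index mark, draw the lock body straight back from the staple until the shackle is fully open, and slide it forward again until the staple stands in the open gap. Lift the lock off and finish while still holding it, level with the dial up, the shackle open and at least 8 cm above the box, which stays where it is against the stop; leave the other things on the bench undisturbed.

Things in the scene. Friction and masses are not known exactly. Their poses are not given: they have to be found in the camera images.
- bench_stop: Beech batten screwed to the bench, 170 mm long, 27 mm wide, 30 mm high. Origin: on the bench under its middle. x points away from the box (roughly the robot's left), y along the batten, z up. The black rubber face that the box is pushed against is the plane x = -12 mm.
- stone_box: Loose grey steel box, 190 mm (x) by 130 mm (y), flat top at 62 mm, 0.95 kg. Origin: centre of its underside; x points to the stop, z up. It starts 40 to 100 mm short of the stop, up to 0.12 rad askew and 15 mm off the stop's middle. On top: guard rails along x, 7 mm high, inner faces at y = +-28 mm, x = 1 to 95 mm; the padlock lies between them and can only slide along x.
- box_push (a point): Centre of the box's plain end face x = -95 mm, 30 mm above the bench; axes as the box. Push here in the box's +x; two spread fingers keep the box straight.
- box_end (a point): Centre of the box's other end face (box x = +95 mm), 15 mm above the bench; axes as the box. This face must meet the stop's rubber face squarely.
- staple (a point): Middle of the top bar of the staple, an upright arch of 5 mm round steel bar fixed to the box at its x = -10 mm, y = +14 mm; axes as the box. The arch spans y +-10.5 mm (bar centres), is 5 mm thick along x and rises 25 mm over the box top (this point 22.5 mm). The padlock's short leg, at y = +14 mm, passes through it along x. A 2 mm hasp strap lies flat at its foot.
- padlock: Loose steel dial padlock lying on its back on the box, 0.4 kg. Body 62 (x) x 54 (y) x 24 mm; origin: centre of the body's underside; axes parallel to the box's, shackle towards -x, dial up. Starts with its origin 31 to 39 mm along the box's x. Grip it across the 54 mm, fingertips 9 mm or more over the box top, clear of the rails; dial and bar stand up to 24 mm over its top.
- short_leg_tip (a point): Free end of the shackle's short leg, 8 mm round, on its centre line; axes as the padlock. Closed it is 5 mm inside the body's front face (padlock x = -31 mm); fully open it stands 15 mm in front of it, and the lock lifts straight off once the staple is midway in that gap (staple at padlock x = -38.5 mm).
- dial (a joint): Angle of the dial, rad, growing clockwise seen from above. 0: pointed end of the bar at the index mark (raised stud on the body between dial and shackle). 12 notches a turn, a click every 0.524 rad, each drawing the dial in with about 0.06 N m. The lock opens only at 1.571 +-0.15, three clicks clockwise. Starts in a notch from -0.52 to 1.05; it can be turned in several grasps.
- dial_grip (a point): On the dial's axis (padlock x = +1 mm), 40 mm above the padlock's underside, mid-height of the grip bar: 10 mm thick, 17 mm high, flanks from 10 mm on the pointed side of the axis to 16 mm on the other. The bar lies along this point's x axis, pointed nose (with a small raised ridge before it) at -x, z up. The dial plate, 38 mm across, lies 9 mm below this point.
- shackle (a joint): How far the shackle is out of the padlock, m: 0 closed, 0.020 fully open; blocked after about 2 mm unless the dial is set. Drawing the padlock in the box's +x brings the bow against the staple (up to 14 mm of slack), then pulls the shackle out against about 5 N, 20 mm to its stop. Friction keeps it out while the body slides back in -x.
- tape_roll: Bystander: roll of clear tape, 75 mm across, 25 mm high, lying flat. Leave alone. Origin: centre of underside.
- steel_dish: Bystander: open steel dish, 100 mm across, 51 mm high. Leave alone. Origin: centre of underside.
- wax_puck: Bystander: round wax puck, 45 mm across, 16 mm high. Leave alone. Origin: centre of underside.
- scrap_tin: Bystander: open round tin, 67 mm across, 45 mm high. Leave alone. Origin: centre of underside.
- stone_cube_1: Bystander: polishing stone cube, 22 mm. Leave alone. Origin: centre of underside.
- charcoal_block: Bystander: black wire-bound charcoal block, 50 x 75 x 25 mm. Leave alone. Origin: centre of underside.

How it is judged:
On the way, in this order (a step that is already met when the one before it is completed fails the run):
1. the box stands squarely against the bench stop (gap under 4 mm, within 0.05 rad) (x of box_end in the frame of bench_stop above -0.016 m and y of box_end in the frame of bench_stop between -0.05 and 0.05 m and angle between the x axis of stone_box and the x axis of bench_stop, either way round below 0.05 rad), for 0.2 s.
2. the dial rests three clicks clockwise of the index mark (1.57 rad, within 0.15) (value of joint dial between 1.42 and 1.72 rad), for 0.2 s.
3. the shackle is drawn fully out (17 mm or more) (value of joint shackle above 0.017 m), for 0.1 s.
At the end, for the whole second after the job is handed in: Fingers hold the padlock still, underside over 70 mm above the box top, level within 0.35 rad, shackle 15 mm or more out, not touching the box; the box stands flat against the stop (gap under 10 mm, within 0.09 rad and 50 mm of its middle) (height (world z) of padlock above 0.132 m and value of joint shackle above 0.015 m and angle between padlock's own z axis and vertical below 0.35 rad and contact force between the fingers and padlock above 0.5 N and contact force between padlock and stone_box below 0.05 N and linear speed of padlock below 0.03 m/s and angle between stone_box's own z axis and vertical below 0.05 rad and height (world z) of stone_box below 0.006 m and x of box_end in the frame of bench_stop above -0.022 m and y of box_end in the frame of bench_stop between -0.05 and 0.05 m and angle between the x axis of stone_box and the x axis of bench_stop, either way round below 0.09 rad); the arm keeps its last pose, push and grip.
It fails at once if the box is tipped or lifted (angle between stone_box's own z axis and vertical above 0.15 rad or height (world z) of stone_box above 0.02 m).
It fails at once if another thing on the bench is moved more than 30 mm (distance of any of tape_roll, steel_dish, wax_puck, scrap_tin, stone_cube_1, charcoal_block from where it was at the start of the episode above 0.03 m).
It also fails if it takes over 72 s, if anything falls off the work surface, if the arm or the gripper's body presses on something with over 40 N, if the wrist force passes 120 N, or if a joint passes its speed limit or range.

### The arm

A 7-joint arm with a two-finger parallel gripper is mounted at the origin on a cart in front of the work surface, level with it; the furniture and walls round the work are solid. World frame = base frame: x ahead of the robot, y to its left, z up, the work surface at z = 0. Lengths are in m, angles in rad, forces in N, time in s.
With the tool pointing down it reaches from about 0.4 to 0.875 m from the base axis. Payload 6.5 kg.
Tool frame: the origin (TCP) lies at the centre of the arm's flange, where the gripper is bolted on; the fingertips stand 166 mm ahead of it and the grasp point (between the pads) lies arm.hold_point_z ahead of it (arm.hold_point_z is the distance from the TCP to the grasp point, in m); z points along the fingers, y is the line along which they close (so a half turn about z gives the same grasp; the last joint's range is limited). The gripper opens to 88 mm and grips with 3 to 60 N. Pads are 18 mm wide; open, the fingers measure 123 mm over their backs; the gripper's body (75 mm by 187 mm) begins 45 mm behind the grasp point.
Start: joints at [-1.386, 0.536, -0.004, 1.538, 0.003, 1.067, -0.071], TCP at [0.161, 0.63, 0.405] pointing down, gripper open.
Joint ranges: [-2.7, 2.7], [-0.37, 2.16], [-1.27, 1.26], [0.24, 2.4], [-1.31, 4.45], [0.19, 1.91], [-2.76, 2.76]. Speed limits (rad/s): [2.39, 2.39, 3.14, 3.14, 3.14, 3.14, 3.14].

### API

Orientations are given as a 3x3 rotation matrix whose columns are the frame's x, y, z axes.
In Python, from bench import arm, snapshot, job, nets gives the robot as it stands. The module is installed in compiled form; this text tells all that it offers.
- The arm moves only by the shell command python3 -m inch 'ROWS'. ROWS is JSON, a list of rows, each an object with "xyz": the shift along the world's x, y, z in mm, a list of three; "twist": the turn, a rotation vector about the world's x, y, z in rad, a list of three; "gripper": the opening, from 0 (shut) to 1 (fully open). A call has 1 to 20 rows; each row is the pose to reach, as a shift and turn from the pose commanded when the call began; what a row does not reach only later rows make up. A row lasts 1/12 s, in which the tool goes at most 41.7 mm and 7.16 degrees, less where a joint would pass 70% of its speed; a pose out of reach is approached as far as the arm can. A call with a gripper value outside its range is refused whole. The fingers move at their own pace and stop on an object; the grip force is fixed at half the most. Time passes only in rows, so rows that repeat a pose let the fingers close. It gives the time, the measured TCP pose, the force, the opening and the grip force at its end, in the units of the state.
- arm.get_state(): the state, without advancing time (a new reading comes with each control period).
- snapshot(name): name is "scene" or "top" or "wrist"; returns a dict with "color" (400x640x3 uint8, red, green, blue), "z_map" (400x640 float32, m along the optical axis (not along the pixel's ray), 0 where there is no reading), "fx", "fy", "cx", "cy" (pixels), "dist" ([k1, k2, p1, p2, k3] as OpenCV has them; the pictures are not rectified), "rvec" (rotation vector, rad) and "tvec" (3), from world to camera coordinates, as OpenCV has them; the wrist camera has in their place "T_tool_cam" (4x4, takes a point from camera to tool coordinates, whose origin is the TCP and whose axes are the flange's). Camera axes: x right, y down, z forward; pixel columns grow to the right and rows downward; lengths in m; the calibration is good to about 2 mm. A picture is of the moment at which its call begins: read the wrist's pose just before it.
- job.sign_off(): hands the job in; it is judged then, once.
Trained networks look in the newest picture that a camera, given by its name, has taken for a name from the list of things; names that differ only in an ending like _2 or _b are one class to them, and where a whole thing is asked for, a point or a joint stands for the part that bears it (a point fixed in the world has none). Each returns a list of dicts, best first, with "score" (0 to 1); they miss things now and then, are a little off and sometimes report something else, mostly with a low value. They report only what shows in the picture. A call takes as long as a camera call.
- nets.silhouettes(camera, query): "mask" (400x640 bool, what is visible of it) and "pixel" ([column, row] in pixels, amid what is visible of it).
The state is a dict: "t": time; "joints": joint angles; "dq": joint speeds; "joint_efforts": joint torques, N m; "ee_pos": TCP position; "orientation": TCP orientation; "ft_force": force on the tool from outside, world axes, zero at the start; "torque": the same for the moment, N m; "opening": opening from 0.0 (shut) to 1.0 (fully open); "grasp_force": force on a finger pad.
Only numpy, scipy, OpenCV 4.12 (cv2) and the standard library are available. Lean on these libraries where they do the work, as an engineer would, in place of code of your own. Each camera call takes 0.05 s, during which the arm holds its last target. There are 200 camera calls.

## Working session

There is one attempt and no reset: what is moved stays moved. The work goes in short steps, Python scripts to look and compute and a shell command to move; the robot and the scene stay as the last step left them, time stands still between calls to the robot, and variables do not carry over. Pictures are saved under pics/ and viewed, at most 10 in all, crops included, and the job is handed in when it is done.

```bash
mkdir -p pics; cat > h.py <<'E'
import numpy as np, cv2
from bench import arm, snapshot, job, nets
def cloud(s, st=None):
    """world xyz for every pixel (400x640x3), nan where no depth"""
    K=np.array([[s['fx'],0,s['cx']],[0,s['fy'],s['cy']],[0,0,1]])
    v,u=np.mgrid[0:400,0:640].astype(np.float32)
    p=cv2.undistortPoints(np.stack([u,v],-1).reshape(-1,1,2),K,np.array(s['dist'],float)).reshape(400,640,2)
    z=s['z_map'].astype(float); z=np.where(z>0,z,np.nan)
    c=np.dstack([p[...,0]*z,p[...,1]*z,z])
    if 'rvec' in s:
        R=cv2.Rodrigues(np.array(s['rvec'],float))[0]; return (c-np.array(s['tvec']).ravel())@R
    T=np.array(s['T_tool_cam']); c=c@T[:3,:3].T+T[:3,3]
    return c@np.array(st['orientation']).T+np.array(st['ee_pos'])
def shot(name,save=None):
    st=arm.get_state(); s=snapshot(name)
    if save: cv2.imwrite('pics/'+save,s['color'][...,::-1])
    return s,cloud(s,st),st
E
python3 - <<'E'
from h import *
for cam in ('scene','top'):
    s,c,st=shot(cam,cam+'0.png')
    print(cam, s['fx'],st['t'])
    for q in ['bench_stop','stone_box','padlock','dial','staple','tape_roll','steel_dish','wax_puck','scrap_tin','stone_cube_1','charcoal_block']:
        for d in nets.silhouettes(cam,q)[:1]:
            m=d['mask']; print(q,round(d['score'],2),[int(x) for x in d['pixel']],m.sum(),np.nanmedian(c[m],0).round(3),np.nanpercentile(c[m],[2,98],axis=0).round(3).tolist())
print(arm.hold_point_z, st['orientation'])
E
```

```text
scene 430.51936478203305 0.0
bench_stop 0.81 [254, 200] 448 [0.497 0.135 0.022] [[0.435, 0.118, -0.003], [0.599, 0.212, 0.033]]
stone_box 0.72 [293, 219] 2093 [ 0.482 -0.116  0.055] [[0.445, -0.159, 0.006], [0.574, 0.023, 0.069]]
padlock 0.87 [284, 202] 376 [ 0.507 -0.04   0.083] [[0.487, -0.088, 0.02], [0.572, 0.135, 0.108]]
dial 0.42 [281, 194] 109 [ 0.513 -0.028  0.094] [[0.498, -0.043, 0.086], [0.531, -0.008, 0.11]]
staple 0.95 [292, 220] 2107 [ 0.481 -0.117  0.054] [[0.445, -0.159, 0.005], [0.573, 0.024, 0.066]]
tape_roll 0.77 [366, 213] 344 [ 0.729 -0.165  0.017] [[0.697, -0.193, -0.001], [0.767, -0.126, 0.025]]
steel_dish 0.67 [362, 276] 1419 [ 0.477 -0.418  0.027] [[0.423, -0.469, 0.0], [0.519, -0.374, 0.051]]
wax_puck 0.39 [222, 196] 90 [0.453 0.268 0.011] [[0.434, 0.253, -0.001], [0.471, 0.295, 0.015]]
scrap_tin 0.76 [260, 178] 288 [0.635 0.279 0.027] [[0.608, 0.26, -0.003], [0.676, 0.397, 0.044]]
stone_cube_1 0.41 [241, 183] 38 [0.557 0.299 0.012] [[0.55, 0.291, 0.003], [0.569, 0.31, 0.02]]
charcoal_block 0.7 [376, 229] 229 [ 0.685 -0.268  0.022] [[0.644, -0.303, -0.002], 
[... 503 characters left out ...]
48, 0.001], [0.579, 0.037, 0.079]]
tape_roll 0.56 [359, 161] 128 [ 0.708 -0.149  0.024] [[0.699, -0.183, 0.012], [0.722, -0.12, 0.028]]
steel_dish 0.9 [463, 247] 1126 [ 0.467 -0.433  0.003] [[0.425, -0.467, -0.003], [0.513, -0.377, 0.051]]
wax_puck 0.58 [197, 255] 216 [0.452 0.279 0.014] [[0.433, 0.259, 0.01], [0.47, 0.299, 0.02]]
stone_cube_1 0.42 [187, 212] 74 [0.556 0.308 0.02 ] [[0.546, 0.299, -0.002], [0.567, 0.322, 0.024]]
charcoal_block 0.61 [400, 167] 419 [ 0.692 -0.266  0.024] [[0.662, -0.295, 0.012], [0.721, -0.238, 0.028]]
0.1473 [[-9.68711456e-01  2.48189674e-01  2.12339776e-05]
 [ 2.48189674e-01  9.68711456e-01  8.34960029e-06]
 [-1.84973128e-05  1.33584074e-05 -1.00000000e+00]]
```

```bash
python3 -c "
import cv2,numpy as np
a=cv2.imread('pics/scene0.png');b=cv2.imread('pics/top0.png')
cv2.imwrite('pics/both0.png',cv2.resize(np.vstack([a,b]),(480,600)))"
```

```text
(no output)
```

View pics/top0.png

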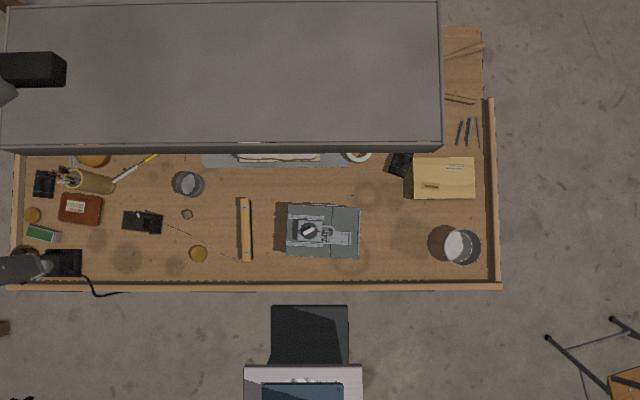

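```bash
cat >> h.py <<'E'
def rect(c,m,lo,hi):
    p=c[m]; p=p[np.isfinite(p).all(1)&(p[:,2]>lo)&(p[:,2]<hi)]
    r=cv2.minAreaRect((p[:,:2]*1000).astype(np.float32)); return r,cv2.boxPoints(r).round(1).tolist(),len(p)
E
python3 - <<'E'
from h import *
for cam in ('top','scene'):
    s,c,st=shot(cam)
    for q,lo,hi in (('stone_box',.055,.067),('bench_stop',.024,.036)):
        m=nets.silhouettes(cam,q)[0]['mask']
        r=rect(c,cv2.erode(m.astype(np.uint8),np.ones((1,1)))>0,lo,hi); print(cam,q,r)
i=s['color'][150:300,200:400]
t=snapshot('top')['color'][180:280,180:400]
cv2.imwrite('pics/crop1.png',np.vstack([cv2.resize(t,(660,300)),cv2.resize(i,(400,300))[:, :].repeat(1,1) if 0 else cv2.resize(i,(660,300))])[...,::-1])
E
```

```text
top stone_box (((511.68719482421875, -55.88569641113281), (190.0486297607422, 132.2401580810547), 86.60245513916016), [[440.1000061035156, -146.8000030517578], [572.0999755859375, -154.6999969482422], [583.2999877929688, 35.099998474121094], [451.29998779296875, 42.900001525878906]], 2971)
top bench_stop (((517.2598876953125, 150.33363342285156), (167.47311401367188, 28.003549575805664), 2.479672431945801), [[433.0, 160.6999969482422], [434.20001220703125, 132.6999969482422], [601.5, 140.0], [600.2999877929688, 167.89999389648438]], 616)
scene stone_box (((512.4607543945312, -63.280372619628906), (193.86329650878906, 134.49240112304688), 86.47105407714844), [[439.3999938964844, -155.89999389648438], [573.5999755859375, -164.1999969482422], [585.5, 29.299999237060547], [451.29998779296875, 37.599998474121094]], 989)
scene bench_stop (((517.007080078125, 139.44813537597656), (28.430322647094727, 166.13429260253906), 88.95143127441406), [[433.70001220703125, 126.80000305175781], [599.7999877929688, 123.69999694824219], [600.2999877929688, 152.10000610351562], [434.20001220703125, 155.1999969482422]], 147)
```

View pics/crop1.png

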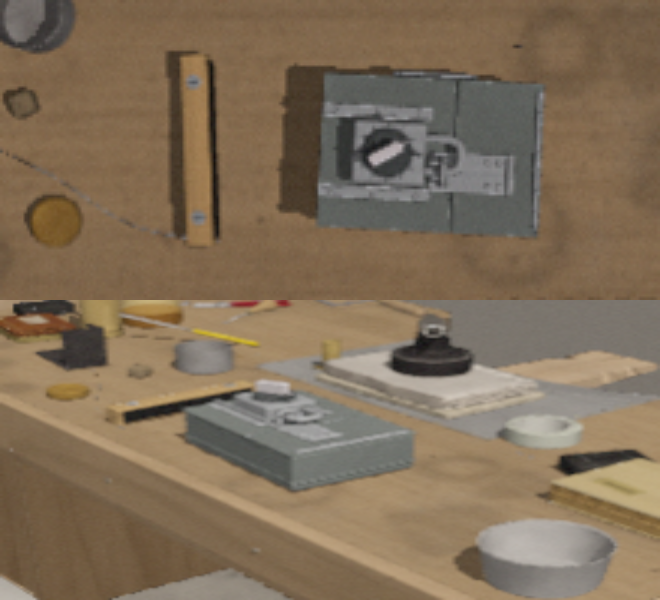

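```bash
python3 -m inch '[{"xyz":[40,0,0],"twist":[0,0,-0.1]},{"xyz":[80,0,0],"twist":[0,0,-0.2]},{"xyz":[110,-20,0],"twist":[0,0,-0.3]},{"xyz":[140,-45,0],"twist":[0,0,-0.4]},{"xyz":[170,-70,0],"twist":[0,0,-0.5]},{"xyz":[200,-95,0],"twist":[0,0,-0.6]},{"xyz":[220,-130,0],"twist":[0,0,-0.7]},{"xyz":[240,-165,0],"twist":[0,0,-0.8]},{"xyz":[260,-200,0],"twist":[0,0,-0.9]},{"xyz":[280,-235,0],"twist":[0,0,-1.0]},{"xyz":[300,-270,0],"twist":[0,0,-1.1]},{"xyz":[315,-305,0],"twist":[0,0,-1.2]},{"xyz":[330,-340,0],"twist":[0,0,-1.3]},{"xyz":[340,-380,0],"twist":[0,0,-1.32]},{"xyz":[345,-420,0],"twist":[0,0,-1.32]},{"xyz":[350,-460,0],"twist":[0,0,-1.32]},{"xyz":[350,-500,0],"twist":[0,0,-1.32]},{"xyz":[350,-540,0],"twist":[0,0,-1.32]},{"xyz":[350,-580,0],"twist":[0,0,-1.32]},{"xyz":[350,-610,0],"twist":[0,0,-1.32]}]'
```

```text
schema error: expected keys xyz, twist, gripper
```

```bash
python3 -m inch '[{"xyz":[40,0,0],"twist":[0,0,-0.1],"gripper":1},{"xyz":[80,0,0],"twist":[0,0,-0.2],"gripper":1},{"xyz":[110,-20,0],"twist":[0,0,-0.3],"gripper":1},{"xyz":[140,-45,0],"twist":[0,0,-0.4],"gripper":1},{"xyz":[170,-70,0],"twist":[0,0,-0.5],"gripper":1},{"xyz":[200,-95,0],"twist":[0,0,-0.6],"gripper":1},{"xyz":[220,-130,0],"twist":[0,0,-0.7],"gripper":1},{"xyz":[240,-165,0],"twist":[0,0,-0.8],"gripper":1},{"xyz":[260,-200,0],"twist":[0,0,-0.9],"gripper":1},{"xyz":[280,-235,0],"twist":[0,0,-1.0],"gripper":1},{"xyz":[300,-270,0],"twist":[0,0,-1.1],"gripper":1},{"xyz":[315,-305,0],"twist":[0,0,-1.2],"gripper":1},{"xyz":[330,-340,0],"twist":[0,0,-1.3],"gripper":1},{"xyz":[340,-380,0],"twist":[0,0,-1.32],"gripper":1},{"xyz":[345,-420,0],"twist":[0,0,-1.32],"gripper":1},{"xyz":[350,-460,0],"twist":[0,0,-1.32],"gripper":1},{"xyz":[350,-500,0],"twist":[0,0,-1.32],"gripper":1},{"xyz":[350,-540,0],"twist":[0,0,-1.32],"gripper":1},{"xyz":[350,-580,0],"twist":[0,0,-1.32],"gripper":1},{"xyz":[350,-610,0],"twist":[0,0,-1.32],"gripper":1}]'
python3 - <<'E'
from h import *
s,c,st=shot('wrist','w1.png')
print(st['joints'],np.array(st['orientation']).round(3).tolist(),s['T_tool_cam'])
for q,lo,hi in (('stone_box',.055,.068),('bench_stop',.024,.036),('padlock',.08,.092)):
    for d in nets.silhouettes('wrist',q)[:1]: print(q,d['score'],rect(c,d['mask'],lo,hi))
E
```

```text
t: 3.22
ee_pos: [0.5109, 0.0161, 0.4051]
orientation: [[0.002, 1.0, 0.001], [1.0, -0.002, -0.001], [-0.001, 0.001, -1.0]]
ft_force: [0.2, -0.0, 0.7]
opening: 0.996
grasp_force: 0.0
[-0.51796164  0.32041405  0.48812504  1.9244919  -0.18327719  0.93943832
  0.05523305] [[0.002, 1.0, 0.001], [1.0, -0.002, -0.001], [-0.001, 0.001, -1.0]] [[ 9.61061565e-04 -9.56807323e-01 -2.90721211e-01  7.44390199e-02]
 [ 9.99999256e-01  7.01191419e-04  9.98055023e-04  1.53477046e-04]
 [-7.51095136e-04 -2.90721954e-01  9.56807285e-01  1.91293734e-02]
 [ 0.00000000e+00  0.00000000e+00  0.00000000e+00  1.00000000e+00]]
stone_box 0.57 (((513.03857421875, -50.523162841796875), (175.56199645996094, 132.02684020996094), 86.86006927490234), [[442.29998779296875, -134.60000610351562], [574.0999755859375, -141.8000030517578], [583.7999877929688, 33.5], [451.8999938964844, 40.70000076293945]], 12965)
bench_stop 0.87 (((518.0656127929688, 147.71160888671875), (170.13198852539062, 27.627628326416016), 2.2760560512542725), [[432.5, 158.10000610351562], [433.6000061035156, 130.5], [603.5999755859375, 137.3000030517578], [602.5, 164.89999389648438]], 4529)
padlock 0.73 (((514.645263671875, -36.247554779052734), (91.08987426757812, 53.59830856323242), 87.42403411865234), [[485.79998779296875, -80.5], [539.4000244140625, -83.0], [543.5, 8.0], [489.8999938964844, 10.5]], 1908)
```

View pics/w1.png

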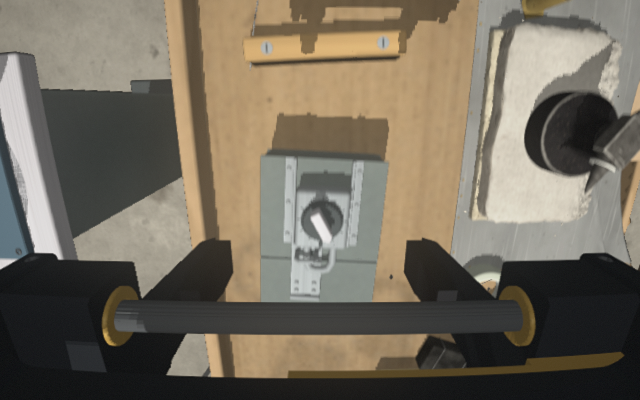

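```bash
python3 -m inch '[{"xyz":[0,-40,0],"twist":[0,0,-0.01],"gripper":1},{"xyz":[-1,-80,0],"twist":[0,0,-0.02],"gripper":1},{"xyz":[-2,-120,0],"twist":[0,0,-0.03],"gripper":1},{"xyz":[-3,-160,0],"twist":[0,0,-0.04],"gripper":1},{"xyz":[-4,-195,-20],"twist":[0,0,-0.056],"gripper":1},{"xyz":[-4,-205,-60],"twist":[0,0,-0.056],"gripper":1},{"xyz":[-4,-205,-100],"twist":[0,0,-0.056],"gripper":1},{"xyz":[-4,-205,-140],"twist":[0,0,-0.056],"gripper":1},{"xyz":[-4,-205,-180],"twist":[0,0,-0.056],"gripper":1},{"xyz":[-4,-205,-205],"twist":[0,0,-0.056],"gripper":1},{"xyz":[-4,-205,-214],"twist":[0,0,-0.056],"gripper":1},{"xyz":[-4,-205,-214],"twist":[0,0,-0.056],"gripper":1},{"xyz":[-4,-195,-214],"twist":[0,0,-0.056],"gripper":1},{"xyz":[-4,-187,-214],"twist":[0,0,-0.056],"gripper":1},{"xyz":[-4,-181,-214],"twist":[0,0,-0.056],"gripper":1},{"xyz":[-4,-176,-214],"twist":[0,0,-0.056],"gripper":1}]'
```

```text
t: 4.75
ee_pos: [0.5082, -0.1565, 0.1925]
orientation: [[0.056, 0.998, 0.004], [0.998, -0.056, -0.003], [-0.002, 0.004, -1.0]]
ft_force: [-0.7, -5.9, 0.7]
opening: 1.004
grasp_force: 3.4
```

```bash
python3 -m inch '[{"xyz":[0,6,0],"twist":[0,0,0.005],"gripper":1},{"xyz":[0.5,12,0],"twist":[0,0,0.015],"gripper":1},{"xyz":[1,19,0],"twist":[0,0,0.025],"gripper":1},{"xyz":[2,26,0],"twist":[0,0,0.035],"gripper":1},{"xyz":[2.5,33,0],"twist":[0,0,0.045],"gripper":1},{"xyz":[3,40,0],"twist":[0,0,0.055],"gripper":1},{"xyz":[4,47,0],"twist":[0,0,0.065],"gripper":1},{"xyz":[4.5,54,0],"twist":[0,0,0.075],"gripper":1},{"xyz":[5,60,0],"twist":[0,0,0.085],"gripper":1},{"xyz":[6,66,0],"twist":[0,0,0.094],"gripper":1},{"xyz":[6,72,0],"twist":[0,0,0.094],"gripper":1},{"xyz":[6,77,0],"twist":[0,0,0.094],"gripper":1},{"xyz":[6,81,0],"twist":[0,0,0.094],"gripper":1},{"xyz":[6,85,0],"twist":[0,0,0.094],"gripper":1}]'
```

```text
t: 5.92
ee_pos: [0.514, -0.0726, 0.1924]
orientation: [[-0.037, 0.999, 0.004], [0.999, 0.037, -0.003], [-0.003, 0.004, -1.0]]
ft_force: [0.3, -7.4, 1.7]
opening: 1.004
grasp_force: 3.7
```

```bash
cat > look.py <<'E'
from h import *
s,c,st=shot('top')
for q,lo,hi in (('stone_box',.056,.067),('bench_stop',.024,.036)):
    print(q,rect(c,nets.silhouettes('top',q)[0]['mask'],lo,hi)[:2])
E
python3 look.py
```

```text
stone_box (((506.64190673828125, 47.23542785644531), (132.4632568359375, 164.97998046875), 2.0827221870422363), [[437.5, 127.30000305175781], [443.5, -37.599998474121094], [575.7999877929688, -32.79999923706055], [569.7999877929688, 132.10000610351562]])
bench_stop (((517.2100219726562, 150.30311584472656), (167.5132293701172, 27.85579490661621), 2.2386772632598877), [[433.0, 160.89999389648438], [434.1000061035156, 133.10000610351562], [601.4000244140625, 139.6999969482422], [600.4000244140625, 167.5]])
```

```bash
python3 -m inch '[{"xyz":[0,3,0],"twist":[0,0,0.003],"gripper":1},{"xyz":[0,6,0],"twist":[0,0,0.003],"gripper":1},{"xyz":[0,8,0],"twist":[0,0,0.003],"gripper":1},{"xyz":[0,10,0],"twist":[0,0,0.003],"gripper":1}]'
```

```text
t: 6.4
ee_pos: [0.514, -0.0649, 0.1924]
orientation: [[-0.039, 0.999, 0.005], [0.999, 0.039, -0.006], [-0.006, 0.005, -1.0]]
ft_force: [1.4, -19.3, 3.6]
opening: 1.0
grasp_force: 9.7
```

```bash
python3 -m inch '[{"xyz":[0,2,0],"twist":[0,0,0],"gripper":1},{"xyz":[0,4,0],"twist":[0,0,0],"gripper":1},{"xyz":[0,4,0],"twist":[0,0,0],"gripper":1},{"xyz":[0,4,0],"twist":[0,0,0],"gripper":1}]'; python3 look.py
```

```text
t: 6.73
ee_pos: [0.514, -0.0641, 0.1925]
orientation: [[-0.038, 0.999, 0.006], [0.999, 0.038, -0.011], [-0.011, 0.005, -1.0]]
ft_force: [0.8, -23.6, 3.3]
opening: 1.0
grasp_force: 12.1
stone_box (((506.4311218261719, 57.15180206298828), (132.0840301513672, 159.8509063720703), 2.4682669639587402), [[437.0, 134.1999969482422], [443.8999938964844, -25.5], [575.9000244140625, -19.899999618530273], [569.0, 139.8000030517578]])
bench_stop (((518.75390625, 152.51242065429688), (164.62168884277344, 24.654945373535156), 0.26088768243789673), [[436.3999938964844, 164.5], [436.5, 139.8000030517578], [601.0999755859375, 140.60000610351562], [601.0, 165.1999969482422]])
```

```bash
python3 -m inch '[{"xyz":[0,-10,0],"twist":[0,0,0],"gripper":1},{"xyz":[0,-25,10],"twist":[0,0,0],"gripper":1},{"xyz":[0,-25,45],"twist":[0,0,0],"gripper":1},{"xyz":[0,-25,85],"twist":[0,0,0],"gripper":1},{"xyz":[0,-15,120],"twist":[0,0,0],"gripper":1},{"xyz":[0,15,145],"twist":[0,0,0],"gripper":1},{"xyz":[0,50,160],"twist":[0,0,0],"gripper":1},{"xyz":[0,90,160],"twist":[0,0,0],"gripper":1},{"xyz":[0,125,160],"twist":[0,0,0],"gripper":1},{"xyz":[0,140,160],"twist":[0,0,0],"gripper":1},{"xyz":[0,140,160],"twist":[0,0,0],"gripper":1}]'
python3 - <<'E'
from h import *
s,c,st=shot('wrist','w2.png')
for q,lo,hi in (('stone_box',.056,.067),('bench_stop',.024,.036),('padlock',.08,.09),('dial',.103,.120),('dial',.09,.100)):
    for d in nets.silhouettes('wrist',q)[:1]: print(q,d['score'],d['pixel'],rect(c,d['mask'],lo,hi))
cv2.imwrite('pics/w2c.png',cv2.resize(s['color'][80:280,210:450],None,fx=3,fy=3,interpolation=2)[...,::-1])
E
```

```text
t: 7.8
ee_pos: [0.5127, 0.0878, 0.3516]
orientation: [[-0.049, 0.999, -0.0], [0.999, 0.049, 0.003], [0.003, -0.0, -1.0]]
ft_force: [-0.7, -0.7, -0.1]
opening: 1.001
grasp_force: 0.0
stone_box 0.18 [307.3, 246.4] (((507.5777282714844, 54.37223815917969), (131.92230224609375, 160.40940856933594), 2.417414665222168), [[438.29998779296875, 131.6999969482422], [445.1000061035156, -28.5], [576.9000244140625, -23.0], [570.0999755859375, 137.3000030517578]], 17167)
bench_stop 0.69 [326.7, 118.9] (((518.2742919921875, 147.62364196777344), (170.1446990966797, 26.86746597290039), 2.617945671081543), [[432.70001220703125, 157.1999969482422], [433.8999938964844, 130.3000030517578], [603.9000244140625, 138.10000610351562], [602.5999755859375, 164.89999389648438]], 5174)
dial 0.71 [310.5, 213.3] (((506.778076171875, 76.8340835571289), (10.667461395263672, 30.44227409362793), 32.58669662475586), [[494.1000061035156, 86.80000305175781], [510.5, 61.099998474121094], [519.5, 66.9000015258789], [503.1000061035156, 92.5]], 580)
dial 0.71 [310.5, 213.3] (((506.7777099609375, 76.7518539428711), (38.639225006103516, 37.749446868896484), 24.7642822265625), [[481.29998779296875, 85.80000305175781], [497.1000061035156, 51.5], [532.2000122070312, 67.69999694824219], [516.4000244140625, 102.0]], 1152)
```

View pics/w2c.png

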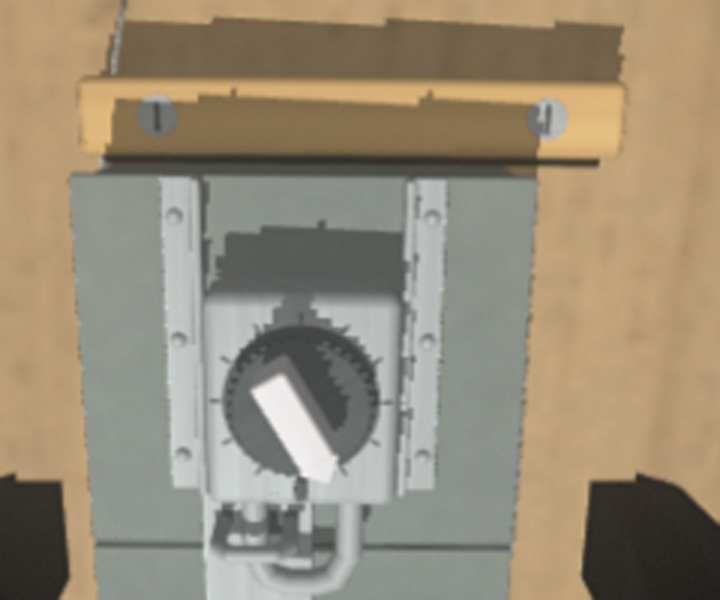

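```bash
python3 -m inch '[{"xyz":[-2,-3,-15],"twist":[0,0,0.12],"gripper":1},{"xyz":[-4,-6,-30],"twist":[0,0,0.24],"gripper":1},{"xyz":[-6,-8,-45],"twist":[0,0,0.36],"gripper":1},{"xyz":[-6,-8,-60],"twist":[0,0,0.48],"gripper":1},{"xyz":[-6,-8,-65],"twist":[0,0,0.53],"gripper":1},{"xyz":[-6,-8,-65],"twist":[0,0,0.53],"gripper":1},{"xyz":[-6,-8,-65],"twist":[0,0,0.53],"gripper":1}]'
python3 - <<'E'
from h import *
s,c,st=shot('wrist','w3.png')
for q,lo,hi in (('dial',.103,.120),('dial',.09,.100)):
    for d in nets.silhouettes('wrist',q)[:1]: print(q,d['score'],d['pixel'],rect(c,d['mask'],lo,hi))
print(st['ee_pos'],st['joints'])
E
```

```text
t: 8.68
ee_pos: [0.5074, 0.0736, 0.2857]
orientation: [[-0.537, 0.843, -0.0], [0.843, 0.537, -0.0], [-0.0, -0.001, -1.0]]
ft_force: [-1.0, 0.6, 0.6]
opening: 1.003
grasp_force: 0.0
dial 0.77 [319.6, 230.8] (((506.6060791015625, 77.10977935791016), (11.11338996887207, 31.065380096435547), 31.003915786743164), [[493.79998779296875, 87.5999984741211], [509.79998779296875, 60.900001525878906], [519.4000244140625, 66.69999694824219], [503.3999938964844, 93.30000305175781]], 1015)
dial 0.77 [319.6, 230.8] (((506.56573486328125, 76.52462768554688), (39.098995208740234, 38.498451232910156), 31.185565948486328), [[479.8999938964844, 82.9000015258789], [499.79998779296875, 49.900001525878906], [533.2999877929688, 70.19999694824219], [513.2999877929688, 103.0999984741211]], 2316)
[0.50739716 0.07357518 0.28572061] [-0.49382492  0.49721095  0.33184393  2.00404985 -0.24954356  0.67933468
  0.56337035]
```

```bash
python3 -m inch '[{"xyz":[-1,3,-8],"twist":[0,0,-0.02],"gripper":1},{"xyz":[-1,3,-17],"twist":[0,0,-0.02],"gripper":1},{"xyz":[-1,3,-22],"twist":[0,0,-0.02],"gripper":0.6},{"xyz":[-1,3,-23],"twist":[0,0,-0.02],"gripper":0.3},{"xyz":[-1,3,-23],"twist":[0,0,-0.02],"gripper":0},{"xyz":[-1,3,-23],"twist":[0,0,-0.02],"gripper":0},{"xyz":[-1,3,-23],"twist":[0,0,-0.02],"gripper":0},{"xyz":[-1,3,-23],"twist":[0,0,-0.02],"gripper":0},{"xyz":[-1,3,-23],"twist":[0,0,-0.02],"gripper":0}]'
```

```text
t: 9.58
ee_pos: [0.5064, 0.0776, 0.2629]
orientation: [[-0.523, 0.852, 0.0], [0.852, 0.523, 0.0], [-0.0, 0.0, -1.0]]
ft_force: [0.5, 0.3, -0.5]
opening: 0.495
grasp_force: 0.0
```

```bash
python3 -m inch '[{"xyz":[0,0,0],"twist":[0,0,0],"gripper":0},{"xyz":[0,0,0],"twist":[0,0,0],"gripper":0},{"xyz":[0,0,0],"twist":[0,0,0],"gripper":0},{"xyz":[0,0,0],"twist":[0,0,0],"gripper":0},{"xyz":[0,0,0],"twist":[0,0,0],"gripper":0},{"xyz":[0,0,0],"twist":[0,0,0],"gripper":0},{"xyz":[0,0,0],"twist":[0,0,0],"gripper":0}]'
```

```text
t: 10.17
ee_pos: [0.5063, 0.0777, 0.2627]
orientation: [[-0.524, 0.852, -0.0], [0.852, 0.524, -0.0], [0.0, -0.0, -1.0]]
ft_force: [-0.6, 0.3, 0.8]
opening: 0.109
grasp_force: 30.0
```

```bash
python3 -m inch '[{"xyz":[0,0,0],"twist":[0,0,-0.12],"gripper":0},{"xyz":[0,0,0],"twist":[0,0,-0.24],"gripper":0},{"xyz":[0,0,0],"twist":[0,0,-0.36],"gripper":0},{"xyz":[0,0,0],"twist":[0,0,-0.48],"gripper":0},{"xyz":[0,0,0],"twist":[0,0,-0.6],"gripper":0},{"xyz":[0,0,0],"twist":[0,0,-0.72],"gripper":0},{"xyz":[0,0,0],"twist":[0,0,-0.84],"gripper":0},{"xyz":[0,0,0],"twist":[0,0,-0.96],"gripper":0},{"xyz":[0,0,0],"twist":[0,0,-1.08],"gripper":0},{"xyz":[0,0,0],"twist":[0,0,-1.2],"gripper":0},{"xyz":[0,0,0],"twist":[0,0,-1.32],"gripper":0},{"xyz":[0,0,0],"twist":[0,0,-1.44],"gripper":0},{"xyz":[0,0,0],"twist":[0,0,-1.56],"gripper":0},{"xyz":[0,0,0],"twist":[0,0,-1.68],"gripper":0},{"xyz":[0,0,0],"twist":[0,0,-1.8],"gripper":0},{"xyz":[0,0,0],"twist":[0,0,-1.92],"gripper":0},{"xyz":[0,0,0],"twist":[0,0,-2.02],"gripper":0},{"xyz":[0,0,0],"twist":[0,0,-2.09],"gripper":0},{"xyz":[0,0,0],"twist":[0,0,-2.09],"gripper":0},{"xyz":[0,0,0],"twist":[0,0,-2.09],"gripper":0}]'
```

```text
t: 11.83
ee_pos: [0.5066, 0.0778, 0.2627]
orientation: [[0.999, 0.034, 0.001], [0.034, -0.999, -0.0], [0.001, 0.0, -1.0]]
ft_force: [0.7, -0.3, -0.7]
opening: 0.106
grasp_force: 30.0
```

```bash
python3 -m inch '[{"xyz":[0,0,0],"twist":[0,0,0],"gripper":1},{"xyz":[0,0,0],"twist":[0,0,0],"gripper":1},{"xyz":[0,0,0],"twist":[0,0,0],"gripper":1},{"xyz":[0,0,0],"twist":[0,0,0],"gripper":1},{"xyz":[0,0,30],"twist":[0,0,0],"gripper":1},{"xyz":[0,0,50],"twist":[0,0,0.12],"gripper":1},{"xyz":[0,0,50],"twist":[0,0,0.24],"gripper":1},{"xyz":[0,0,50],"twist":[0,0,0.36],"gripper":1},{"xyz":[0,0,50],"twist":[0,0,0.48],"gripper":1},{"xyz":[0,0,50],"twist":[0,0,0.6],"gripper":1},{"xyz":[0,0,50],"twist":[0,0,0.72],"gripper":1},{"xyz":[0,0,50],"twist":[0,0,0.84],"gripper":1},{"xyz":[0,0,50],"twist":[0,0,0.96],"gripper":1},{"xyz":[0,0,50],"twist":[0,0,1.08],"gripper":1},{"xyz":[0,0,50],"twist":[0,0,1.2],"gripper":1},{"xyz":[0,0,50],"twist":[0,0,1.32],"gripper":1},{"xyz":[0,0,50],"twist":[0,0,1.44],"gripper":1},{"xyz":[0,0,50],"twist":[0,0,1.56],"gripper":1},{"xyz":[0,0,50],"twist":[0,0,1.58],"gripper":1},{"xyz":[0,0,50],"twist":[0,0,1.58],"gripper":1}]'
cat > lk.py <<'E'
from h import *
import sys
n=sys.argv[1]
s,c,st=shot('wrist',n+'.png')
for q,lo,hi in (('stone_box',.056,.067),('bench_stop',.024,.036),('padlock',.08,.09),('dial',.103,.120),('dial',.09,.100)):
    for d in nets.silhouettes('wrist',q)[:1]:
        try: print(q,round(d['score'],2),rect(c,d['mask'],lo,hi))
        except Exception as e: print(q,'fail')
cv2.imwrite('pics/'+n+'c.png',cv2.resize(s['color'][100:330,190:450],None,fx=2.5,fy=2.5,interpolation=2)[...,::-1])
E
python3 lk.py w4
```

```text
t: 13.5
ee_pos: [0.5063, 0.0774, 0.3128]
orientation: [[-0.039, 0.999, -0.0], [0.999, 0.039, 0.0], [0.0, 0.0, -1.0]]
ft_force: [-0.0, -0.3, 0.4]
opening: 0.999
grasp_force: 0.0
stone_box 0.85 (((508.2589111328125, 39.933353424072266), (132.64657592773438, 189.2750701904297), 2.4641332626342773), [[437.8999938964844, 131.60000610351562], [446.1000061035156, -57.5], [578.5999755859375, -51.79999923706055], [570.5, 137.3000030517578]], 21998)
bench_stop 0.76 (((518.6065063476562, 147.73924255371094), (169.5265655517578, 27.440292358398438), 2.3167879581451416), [[433.3999938964844, 158.0], [434.5, 130.60000610351562], [603.9000244140625, 137.5], [602.7000122070312, 164.89999389648438]], 6972)
padlock 0.59 (((506.71844482421875, 61.808837890625), (54.287532806396484, 91.07717895507812), 2.031517744064331), [[478.0, 106.4000015258789], [481.20001220703125, 15.300000190734863], [535.5, 17.299999237060547], [532.2000122070312, 108.30000305175781]], 3953)
dial 0.76 (((506.294189453125, 77.70516204833984), (31.31597900390625, 11.11630916595459), 3.554452419281006), [[490.29998779296875, 82.30000305175781], [491.0, 71.19999694824219], [522.2999877929688, 73.0999984741211], [521.5999755859375, 84.19999694824219]], 904)
dial 0.76 (((506.18206787109375, 77.08293914794922), (38.263431549072266, 38.52373123168945), 4.379369258880615), [[485.6000061035156, 94.80000305175781], [488.6000061035156, 56.400001525878906], [526.7000122070312, 59.29999923706055], [523.7999877929688, 97.69999694824219]], 1474)
```

View pics/w4c.png

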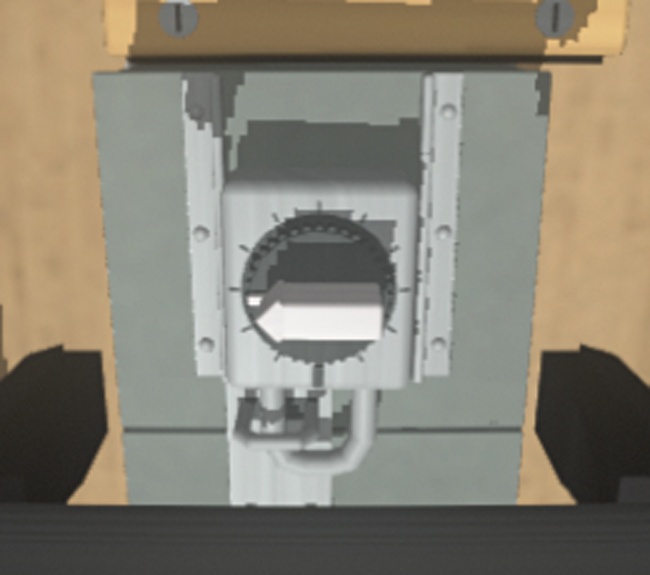

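```bash
python3 -m inch '[{"xyz":[0,-3,-25],"twist":[0,0,0],"gripper":1},{"xyz":[0,-3,-50],"twist":[0,0,0],"gripper":1},{"xyz":[0,-3,-66],"twist":[0,0,0],"gripper":0.8},{"xyz":[0,-3,-74],"twist":[0,0,0],"gripper":0.75},{"xyz":[0,-3,-74],"twist":[0,0,0],"gripper":0.3},{"xyz":[0,-3,-74],"twist":[0,0,0],"gripper":0.3},{"xyz":[0,-3,-74],"twist":[0,0,0],"gripper":0.3},{"xyz":[0,-3,-74],"twist":[0,0,0],"gripper":0.3},{"xyz":[0,-3,-74],"twist":[0,0,0],"gripper":0.3},{"xyz":[0,-3,-74],"twist":[0,0,0],"gripper":0.3},{"xyz":[0,-3,-74],"twist":[0,0,0],"gripper":0.3}]'
```

```text
t: 14.72
ee_pos: [0.5067, 0.0747, 0.2396]
orientation: [[-0.041, 0.999, 0.001], [0.999, 0.041, 0.001], [0.001, 0.001, -1.0]]
ft_force: [-1.7, 0.4, 7.2]
opening: 0.605
grasp_force: 30.0
```

```bash
python3 -m inch '[{"xyz":[0,2,1],"twist":[0,0,0],"gripper":0.3},{"xyz":[0,5,1],"twist":[0,0,0],"gripper":0.3},{"xyz":[0,8,1],"twist":[0,0,0],"gripper":0.3},{"xyz":[-0.5,11,1],"twist":[0,0,0],"gripper":0.3},{"xyz":[-0.5,14,1],"twist":[0,0,0],"gripper":0.3}]'; python3 -m inch '[{"xyz":[0,3,0],"twist":[0,0,0],"gripper":0.3},{"xyz":[-0.3,6,0],"twist":[0,0,0],"gripper":0.3},{"xyz":[-0.3,8,0],"twist":[0,0,0],"gripper":0.3}]'
```

```text
t: 15.13
ee_pos: [0.5058, 0.0874, 0.2396]
orientation: [[-0.04, 0.999, 0.0], [0.999, 0.04, -0.002], [-0.002, 0.0, -1.0]]
ft_force: [0.3, -6.2, -1.4]
opening: 0.61
grasp_force: 30.0
t: 15.38
ee_pos: [0.5056, 0.0954, 0.2397]
orientation: [[-0.04, 0.999, 0.0], [0.999, 0.04, -0.002], [-0.002, 0.0, -1.0]]
ft_force: [0.3, -6.4, -1.1]
opening: 0.607
grasp_force: 30.0
```

```bash
python3 -m inch '[{"xyz":[0,3,0],"twist":[0,0,0],"gripper":0.3},{"xyz":[-0.2,5,0],"twist":[0,0,0],"gripper":0.3},{"xyz":[-0.3,7,0],"twist":[0,0,0],"gripper":0.3}]'; python3 -m inch '[{"xyz":[0,2,0],"twist":[0,0,0],"gripper":0.3},{"xyz":[-0.2,4,0],"twist":[0,0,0],"gripper":0.3},{"xyz":[-0.2,4,0],"twist":[0,0,0],"gripper":0.3}]'
```

```text
t: 15.63
ee_pos: [0.5053, 0.1022, 0.2397]
orientation: [[-0.04, 0.999, 0.001], [0.999, 0.04, -0.003], [-0.003, 0.0, -1.0]]
ft_force: [0.6, -6.9, -0.1]
opening: 0.607
grasp_force: 30.0
t: 15.88
ee_pos: [0.5053, 0.1039, 0.2397]
orientation: [[-0.038, 0.999, 0.001], [0.999, 0.038, -0.006], [-0.006, 0.001, -1.0]]
ft_force: [1.2, -13.4, 0.3]
opening: 0.612
grasp_force: 30.0
```

```bash
python3 -m inch '[{"xyz":[0,2,0],"twist":[0,0,0],"gripper":0.3},{"xyz":[0,3,0],"twist":[0,0,0],"gripper":0.3},{"xyz":[0,3,0],"twist":[0,0,0],"gripper":0.3}]'; python3 lk.py w5; python3 - <<'E'
import cv2
E
```

```text
t: 16.13
ee_pos: [0.5053, 0.105, 0.2399]
orientation: [[-0.036, 0.999, 0.001], [0.999, 0.036, -0.008], [-0.008, 0.001, -1.0]]
ft_force: [0.1, -18.6, 3.5]
opening: 0.608
grasp_force: 30.0
stone_box 0.94 (((506.730712890625, 75.87775421142578), (131.87013244628906, 118.80571746826172), 2.410837411880493), [[438.3999938964844, 132.5], [443.3999938964844, 13.800000190734863], [575.0999755859375, 19.299999237060547], [570.0999755859375, 138.0]], 13392)
bench_stop 0.74 (((517.9990234375, 147.92965698242188), (169.97384643554688, 27.58756446838379), 2.4596235752105713), [[432.5, 158.10000610351562], [433.70001220703125, 130.5], [603.5, 137.8000030517578], [602.2999877929688, 165.39999389648438]], 12022)
padlock 0.69 (((506.1408996582031, 85.54887390136719), (54.15533447265625, 101.99525451660156), 1.6762292385101318), [[477.6000061035156, 135.6999969482422], [480.6000061035156, 33.79999923706055], [534.7000122070312, 35.400001525878906], [531.7000122070312, 137.3000030517578]], 6360)
dial 0.78 (((505.72161865234375, 106.61856842041016), (31.329984664916992, 11.408530235290527), 1.4992717504501343), [[489.8999938964844, 111.9000015258789], [490.20001220703125, 100.5], [521.5, 101.30000305175781], [521.2000122070312, 112.69999694824219]], 2213)
dial 0.78 (((505.3938293457031, 112.47602844238281), (39.21739196777344, 28.04425811767578), 1.9149596691131592), [[485.29998779296875, 125.80000305175781], [486.29998779296875, 97.80000305175781], [525.5, 99.0999984741211], [524.5, 127.0999984741211]], 2951)
```

View pics/w5.png

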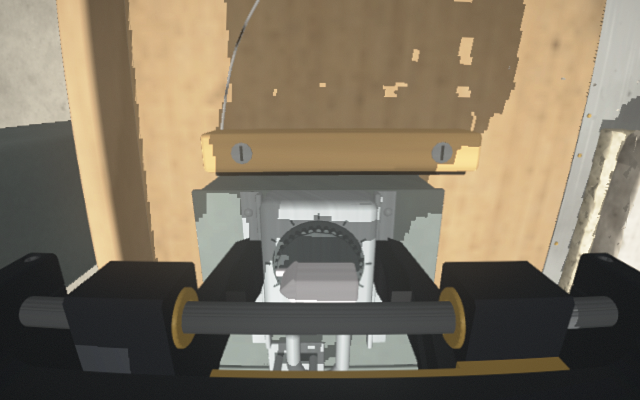

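```bash
python3 -m inch '[{"xyz":[0,-4,0],"twist":[0,0,0],"gripper":0.3},{"xyz":[0,-8,0],"twist":[0,0,0],"gripper":0.3},{"xyz":[0.3,-12,0],"twist":[0,0,0],"gripper":0.3},{"xyz":[0.5,-16,0],"twist":[0,0,0],"gripper":0.3},{"xyz":[0.7,-20,0],"twist":[0,0,0],"gripper":0.3},{"xyz":[0.9,-24,0],"twist":[0,0,0],"gripper":0.3},{"xyz":[1,-28,0],"twist":[0,0,0],"gripper":0.3},{"xyz":[1.2,-32,0],"twist":[0,0,0],"gripper":0.3},{"xyz":[1.3,-36,0],"twist":[0,0,0],"gripper":0.3},{"xyz":[1.5,-40,0],"twist":[0,0,0],"gripper":0.3},{"xyz":[1.5,-41,0],"twist":[0,0,0],"gripper":0.3},{"xyz":[1.5,-41,0],"twist":[0,0,0],"gripper":0.3}]'; python3 lk.py w6; python3 look.py
```

```text
t: 17.43
ee_pos: [0.5065, 0.0693, 0.2397]
orientation: [[-0.041, 0.999, -0.0], [0.999, 0.041, -0.0], [-0.0, -0.0, -1.0]]
ft_force: [-0.6, 0.1, -1.4]
opening: 0.606
grasp_force: 30.0
stone_box 0.85 (((507.580810546875, 58.08919143676758), (132.39671325683594, 153.06407165527344), 2.5457959175109863), [[438.0, 131.60000610351562], [444.79998779296875, -21.299999237060547], [577.0999755859375, -15.399999618530273], [570.2999877929688, 137.5]], 29786)
bench_stop 0.64 (((517.9089965820312, 147.9400634765625), (169.61529541015625, 27.024900436401367), 2.355435848236084), [[432.6000061035156, 158.0], [433.70001220703125, 131.0], [603.2000122070312, 137.89999389648438], [602.0999755859375, 164.89999389648438]], 13589)
padlock 0.83 (((507.39202880859375, 51.636573791503906), (54.111419677734375, 101.19475555419922), 2.1350464820861816), [[478.5, 101.19999694824219], [482.20001220703125, 0.10000000149011612], [536.2999877929688, 2.0999999046325684], [532.5, 103.19999694824219]], 6249)
dial 0.58 (((506.716796875, 72.38379669189453), (31.324987411499023, 10.95984935760498), 1.4537581205368042), 
[... 200 characters left out ...]
 32.79534912109375), 19.356351852416992), [[481.6000061035156, 84.4000015258789], [492.3999938964844, 53.400001525878906], [529.4000244140625, 66.4000015258789], [518.5, 97.4000015258789]], 2958)
stone_box (((508.8291320800781, 9.580764770507812), (131.5098876953125, 126.62593841552734), 2.511746406555176), [[440.3999938964844, 70.0], [445.8999938964844, -56.599998474121094], [577.2999877929688, -50.79999923706055], [571.7000122070312, 75.69999694824219]])
bench_stop (((587.4033813476562, 152.8599090576172), (23.8724308013916, 26.996196746826172), 89.62179565429688), [[573.7999877929688, 141.0], [600.7999877929688, 140.8000030517578], [601.0, 164.6999969482422], [574.0, 164.89999389648438]])
```

View pics/w6.png

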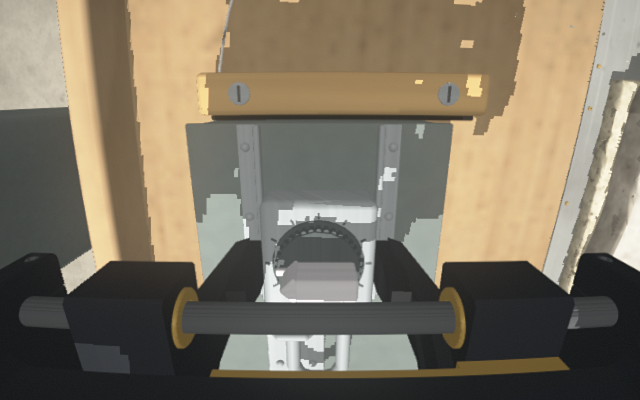

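```bash
python3 -m inch '[{"xyz":[0,-1,0],"twist":[0,0,0],"gripper":0.3},{"xyz":[0.1,-2,0],"twist":[0,0,0],"gripper":0.3},{"xyz":[0.1,-2,0],"twist":[0,0,0],"gripper":0.3},{"xyz":[0.1,-2,3],"twist":[0,0,0],"gripper":0.3},{"xyz":[0.1,-2,6],"twist":[0,0,0],"gripper":0.3},{"xyz":[0.1,-2,8],"twist":[0,0,0],"gripper":0.3}]'
```

```text
t: 18.38
ee_pos: [0.5066, 0.0669, 0.248]
orientation: [[-0.04, 0.999, 0.0], [0.999, 0.04, -0.001], [-0.001, 0.0, -1.0]]
ft_force: [0.5, 0.4, -3.8]
opening: 0.605
grasp_force: 30.0
```

```bash
python3 -m inch '[{"xyz":[0,0,3],"twist":[0,0,0],"gripper":0.3},{"xyz":[0,0,7],"twist":[0,0,0],"gripper":0.3},{"xyz":[0,0,11],"twist":[0,0,0],"gripper":0.3}]'
```

```text
t: 18.63
ee_pos: [0.5066, 0.0673, 0.2591]
orientation: [[-0.041, 0.999, -0.0], [0.999, 0.041, -0.0], [-0.0, -0.0, -1.0]]
ft_force: [1.3, -0.3, -3.4]
opening: 0.609
grasp_force: 30.0
```

```bash
python3 -m inch '[{"xyz":[0,0,5],"twist":[0,0,0],"gripper":0.3},{"xyz":[0,0,12],"twist":[0,0,0],"gripper":0.3},{"xyz":[0,0,24],"twist":[0,0,0],"gripper":0.3},{"xyz":[0,0,38],"twist":[0,0,0],"gripper":0.3},{"xyz":[0,0,52],"twist":[0,0,0],"gripper":0.3},{"xyz":[0,0,66],"twist":[0,0,0],"gripper":0.3},{"xyz":[0,0,80],"twist":[0,0,0],"gripper":0.3},{"xyz":[0,0,90],"twist":[0,0,0],"gripper":0.3},{"xyz":[0,0,95],"twist":[0,0,0],"gripper":0.3},{"xyz":[0,0,95],"twist":[0,0,0],"gripper":0.3},{"xyz":[0,0,95],"twist":[0,0,0],"gripper":0.3},{"xyz":[0,0,95],"twist":[0,0,0],"gripper":0.3}]'
python3 - <<'E'
from h import *
s,c,st=shot('scene'); m=nets.silhouettes('scene','stone_box')[0]['mask']
print(rect(c,m,.055,.068)[:2]); print(np.nanpercentile(c[nets.silhouettes('scene','padlock')[0]['mask']],[5,50,95],axis=0).round(3))
t,_,_=shot('wrist'); 
a=cv2.resize(s['color'][130:290,180:380],(700,300) and (375,300)); b=cv2.resize(t['color'][150:400,160:480],(384,300))
cv2.imwrite('pics/end.png',np.hstack([a,b])[...,::-1])
E
```

```text
t: 19.63
ee_pos: [0.5062, 0.0677, 0.3531]
orientation: [[-0.041, 0.999, -0.001], [0.999, 0.041, -0.0], [-0.0, -0.001, -1.0]]
ft_force: [0.4, 0.1, -3.6]
opening: 0.609
grasp_force: 30.0
(((510.52081298828125, 35.829071044921875), (136.94248962402344, 195.1487579345703), 2.260538339614868), [[438.29998779296875, 130.60000610351562], [446.0, -64.4000015258789], [582.7999877929688, -59.0], [575.0999755859375, 136.0]])
[[ 0.481 -0.012  0.006]
 [ 0.504  0.043  0.193]
 [ 0.797  0.445  0.218]]
```

View pics/end.png

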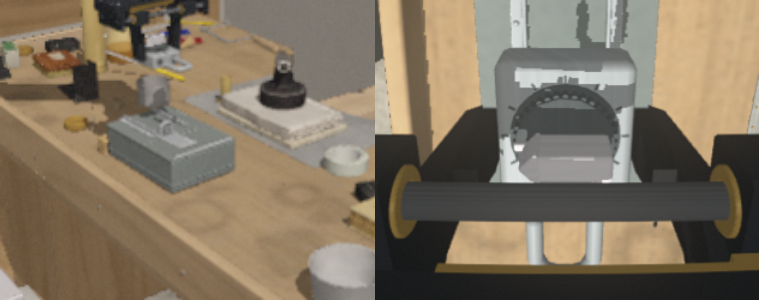

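The left half shows the lock held well above the box, which is still flat against the stop. The right half shows the lock level in the grip, with the shackle legs extended at about (565, 240).

```bash
python3 -c "
from bench import job
print(job.sign_off())"
```

```text
the job is handed in; nothing more can be done
None
```

I handed the job in at about 20 s on the robot's clock: the box sits square against the stop, and the padlock is held level with its shackle open, about 11 cm above the box; the sign-off gave no verdict.

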